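# Weigh a drying sample on the spring scale

## Robot

A 6-joint arm with a two-finger parallel gripper is mounted at the origin on the work surface. World frame = base frame: x ahead of the robot, y to its left, z up, the work surface at z = 0. Lengths are in mm, angles in rad, forces in N, time in s.
With the tool pointing down it reaches from about 350 to 925 mm from the base axis. Payload 6.4 kg.
Tool frame: the origin (TCP) lies between the finger pads; the fingertips stand r.nose_length ahead of it and the grasp point (between the pads) lies 11 mm behind it (r.nose_length is the distance from the TCP to the fingertips, in mm); z points along the fingers, y is the direction in which the jaws open and shut (so a half turn about z gives the same grasp; the last joint's range is limited). The gripper opens to 94 mm and grips with 3 to 60 N. Pads are 16 mm wide; open, the fingers measure 119 mm over their backs; the gripper's body (75 mm by 177 mm) begins 78 mm behind the grasp point.
Start: joints at [-1.443, 0.245, 1.558, -0, 1.339, -0.174], TCP at [193.21, -620.632, 213.455] pointing down, gripper open.
Joint ranges: [-3.13, 3.13], [-1.02, 2.26], [0.13, 2.54], [-0.95, 4.09], [0.21, 2.88], [-2.74, 2.74]. Speed limits (rad/s): [2.57, 2.57, 3.14, 3.14, 3.14, 3.14].

## Interface

Orientations are given as a unit quaternion [w, x, y, z].
In Python, from workcell import r gives the robot as it stands.
- The arm moves only by the tool apply_moves, never from a script. Its argument "plan" is one flat list of numbers, 6 for each row, row after row: the shift along the tool's x, y, z in m, then the turn, a rotation vector about the tool's x, y, z in degrees. In form: [dx, dy, dz, ax, ay, az, dx, dy, dz, ax, ay, az, ...]. A call has 1 to 8 rows; each row shifts and turns the pose as measured when the row begins, along the tool's axes as they then stand; what a row does not reach is not made up. A row lasts 1/8 s, in which the tool goes at most 62.5 mm and 10.7 degrees, less where a joint would pass 70% of its speed; a pose out of reach is approached as far as the arm can. A call is refused whole if a number of a shift passes 0.0625 or a number of a turn 10.7, either way. A call with a gripper value outside its range is refused whole. "claw" is the opening in per cent of the stroke, from 0 (shut) to 100 (fully open), set as the call begins (left out, the last holds). The fingers move at their own pace and stop on an object; "squeeze" is the grip in N (left out, the last holds). Time passes only in rows, so rows that do not move let the fingers close. It gives the time, the measured TCP pose, the force and the opening at its end, in the units of the state.
- r.observe(): the state, without advancing time (a new reading comes with each control period).
- r.read_camera(name): name is "side" or "top"; returns (picture, depth): 400x640x3 uint8, red, green, blue; 400x640 float32, mm along the optical axis (not along the pixel's ray), 0 where there is no reading.
- r.camera_model(name): a dict with "vertical_fov" (degrees; the focal length in pixels is half the picture's height over the tangent of half this angle, whatever the lens; pixels are square), "cx", "cy" (the principal point, pixels), "camera_from_world" (4x4, takes a point from world to camera coordinates). Camera axes: x right, y up, looking along -z (the intrinsics and any distortion apply to the point x, -y, -z); pixel columns grow to the right and rows downward; lengths in mm; the calibration is good to about 2 mm. A picture is of the moment at which its call begins. camera_model takes no time and is no camera call.
- r.hand_in(): hands the job in, once; it reports no verdict.
The state is a dict: "time": time; "joint_positions": joint angles; "dq": joint speeds; "joint_torque": joint torques, N m; "ee_pos": TCP position; "eef_rot": TCP orientation; "force": force on the tool from outside, world axes, zero at the start; "torque": the same for the moment, N m; "opening": finger opening in mm.
Only numpy, scipy, OpenCV 4.12 (cv2) and the standard library are available. Lean on these libraries where they do the work, as an engineer would, in place of code of your own. Each camera call takes 0.05 s, during which the arm holds its last target. There are 200 camera calls.

## Task

Weigh the round turned wooden blank: hang it by its steel stirrup on the hook of the spring scale, easing it down until the scale carries exactly its whole weight, so that it neither sinks nor springs up when you let go, and leave it hanging untouched until it has hung quite still for a good second. Then lift it off slowly and stand it upright in the wooden tray. Never let the blank fall or the hook spring back, do not push the scale hard, and leave the other things where they are.

Things in the scene. Friction and masses are not known exactly. Their poses are not given: they have to be found in the camera images.
- blank: The part to weigh: round turned block of pale wood, 90 mm diameter, 66 mm tall, upright, 0.18 to 0.61 kg (unknown). Origin: centre of the underside; z up, y across its steel stirrup. On the stirrup's peak stands a square wooden grip, 18 x 18 mm, z = 123 to 169 mm, to pinch from above.
- blank_grip (a point): Point on the axis of the wooden grip, 148 mm above the blank's underside: where to grip. Axes as the blank's.
- stirrup_top (a point): Underside of the stirrup's peak, 118.5 mm above the blank's underside: rests on the hook. The stirrup is 7 mm round rod in the blank's y-z plane: legs (centre lines y = +-26 mm) rise to z = 114 mm and slope to a peak at z = 122 mm. Its window (45 mm wide; z = 66 to 118 mm in the middle, 111 mm at the legs) is open along x. Axes as the blank's.
- stand: The scale's fixed stand: grey foot 100 x 130 x 14 mm (x = -35 to 65 mm) and an aluminium column 34 mm (x) by 60 mm (y), 260 mm tall, centred at x = 30 mm. Origin on the bench, 13 mm in front of the column's face. Its -x axis, the way the hook points, is turned at most 0.3 rad from the robot's -x.
- hook_seat (a point): Top of the rod at the middle of the hook's level seat, 226 mm above the bench unloaded, 68 mm in front (-x) of the stand's origin. Axes as the stand's. The hook is 8 mm round rod that slides only up and down; from the seat's centre line: level for 10 mm either way along x, then up to its tip 24 mm out (-x), 22 mm up, and inward a slope to 22 mm up at +46 mm. The window goes over the tip along x.
- scale (a joint): How far the hook has sunk, m: 0 unloaded (upper stop) to 0.070 (lower stop). Spring of 100 N/m: starts to move at about 0.2 N, then sinks 10 mm per newton (about 15 to 58 mm for this blank). Lightly damped: it bobs two or three times a second for two seconds if the weight is let go too early or too late.
- tray: Fixed shallow open wooden tray, 160 x 160 mm outside, 30 mm high, walls 8 mm, floor 8 mm thick. Origin: centre of the underside.
- tray_in (a point): Centre of the tray's inner floor, 8 mm above the bench. Axes as the tray's.
- square_block: Bystander: a square wooden block 70 x 70 x 66 mm with the same stirrup and grip. Leave it alone. Origin: centre of the underside.
- mallet: Bystander: a wooden mallet lying flat; head 60 x 110 x 60 mm centred 90 mm along +x, handle to -120 mm. Leave it alone. Origin on the bench.
- screw_jar: Bystander: an amber jar, 56 mm diameter, 85 mm tall, behind the scale. Leave it alone. Origin: centre of the underside.

How it is judged:
By the outcome, as a careful person would: the job done as asked, in the order asked, and still so for the second after the job is handed in, with the robot touching nothing.
It also fails if it takes over 72 s, if anything falls off the work surface, if the arm or the gripper's body presses on something with over 40 N, if the wrist force passes 120 N, or if a joint passes its speed limit or range.

## Working session

There is one attempt and no reset: what is moved stays moved. The work goes in short steps, Python scripts to look and compute and a tool call to move; the robot and the scene stay as the last step left them, time stands still between calls to the robot, and variables do not carry over. Pictures are saved under pics/ and viewed, about 8 in all and at most 12, crops included, and the job is handed in when it is done.

Besides the shell and the picture viewer there is one more tool, called after "Emit:" by a JSON object that holds its "op" and its "data", one argument or row to a line. apply_moves: Moves the arm, as the interface text tells. Its arguments: {"type":"object","properties":{"plan":{"type":"array"},"claw":{"type":"number"},"squeeze":{"type":"number"}},"required":["plan"]}

```bash
ls; mkdir -p pics; cat > h.py <<'E'
import numpy as np, cv2
from workcell import r
def save(n,f):
    p,d=r.read_camera(n); cv2.imwrite(f,p[:,:,::-1]); np.savez('/tmp/%s.npz'%n,p=p,d=d); return p,d
def K(n):
    m=r.camera_model(n); f=200/np.tan(np.radians(m['vertical_fov'])/2); return f,m['cx'],m['cy'],np.array(m['camera_from_world']),m
def w2p(n,P):
    f,cx,cy,T,m=K(n); c=(T@np.c_[np.atleast_2d(P),np.ones(len(np.atleast_2d(P)))].T)[:3]
    return np.c_[cx+f*c[0]/-c[2], cy-f*c[1]/-c[2]]
def cloud(n,d):
    f,cx,cy,T,m=K(n); v,u=np.mgrid[:400,:640]
    c=np.stack([(u-cx)*d/f,-(v-cy)*d/f,-d,np.ones_like(d)],-1)
    return (c@np.linalg.inv(T).T)[...,:3]
E
python3 - <<'E'
from h import *
for n in('side','top'):
    save(n,'pics/%s0.png'%n); print({k:(np.round(v,3).tolist() if k=='camera_from_world' else v) for k,v in r.camera_model(n).items()})
print(r.nose_length,r.observe())
E
```

```text
pics
{'vertical_fov': 44.28970661586489, 'cx': 322.4737079462689, 'cy': 203.4251644271631, 'camera_from_world': [[0.96, -0.28, 0.027, -592.622], [0.111, 0.463, 0.879, -221.684], [-0.259, -0.841, 0.476, -1029.613], [0.0, 0.0, 0.0, 1.0]]}
{'vertical_fov': 51.36413978509572, 'cx': 321.24954644183356, 'cy': 196.50365357858848, 'camera_from_world': [[-0.022, -1.0, 0.003, 11.395], [0.996, -0.022, 0.084, -610.185], [-0.084, 0.005, 0.996, -1154.338], [0.0, 0.0, 0.0, 1.0]]}
8.0 {'time': 0.1, 'joint_positions': array([-1.44308899e+00,  2.45720334e-01,  1.55887909e+00, -4.22341086e-05,
        1.33872667e+00, -1.74105412e-01]), 'dq': array([-0.00071917, -0.00270373, -0.00282691, -0.0007245 , -0.00112581,
        0.00058559]), 'joint_torque': array([-6.06325866e-04, -4.16913557e+01, -3.15525413e+01,  6.85098348e-02,
        3.09027953e-02, -5.75035870e-05]), 'ee_pos': array([ 193.13605487, -620.08584337,  212.47784428]), 'eef_rot': array([-8.66962163e-04,  9.88634121e-01,  1.50339028e-01, -4.35972630e-07]), 'force': array([-0.13900793, -0.32326648, -0.77200177]), 'torque': array([ 0.01345097, -0.00231411,  0.03993004]), 'opening': 94.01413026437356}
```

View pics/side0.png

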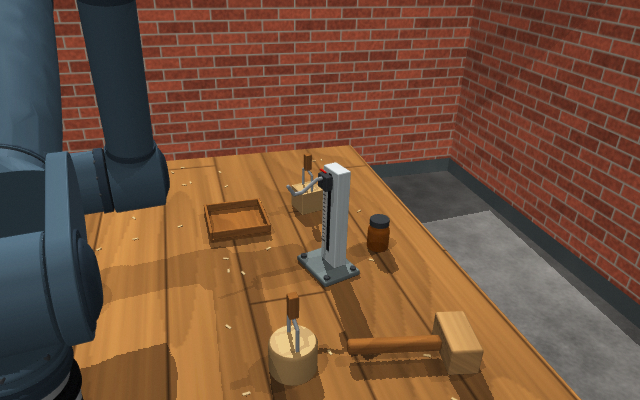

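View pics/top0.png

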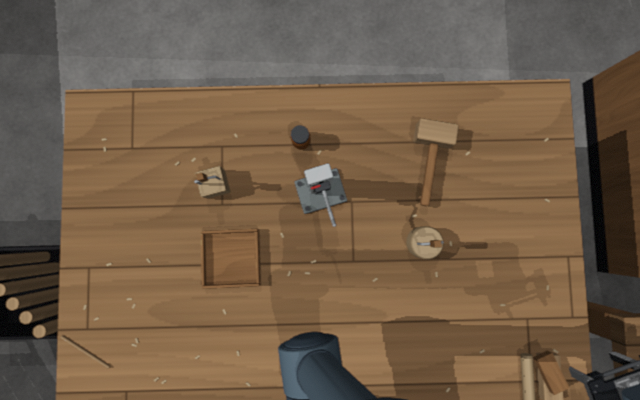

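Side: blank at (293,355) with its grip at (292,307), scale column at (335,215), tray at (237,220). Top: blank at (427,242), stand at (321,190), tray at (231,258). The square block, at (210,182), is to be left alone.

```bash
python3 - <<'E'
from h import *
S=np.load('/tmp/side.npz');T=np.load('/tmp/top.npz')
a=T['p'][215:270,400:460];b=T['p'][155:235,285:365];c=S['p'][285:390,260:330];d=S['p'][155:225,280:360]
R=lambda x:cv2.resize(x,(390,290),interpolation=cv2.INTER_CUBIC)
cv2.imwrite('pics/c.png',np.vstack([np.hstack([R(a),R(b)]),np.hstack([R(c),R(d)])])[:,:,::-1])
C=cloud('top',T['d']);D=cloud('side',S['d'])
def box(C,u0,u1,v0,v1,z0,z1):
    Q=C[v0:v1,u0:u1].reshape(-1,3);Q=Q[(Q[:,2]>z0)&(Q[:,2]<z1)];return Q
for nm,Q in (('blank top',box(C,400,460,215,270,60,72)),('grip',box(C,400,460,215,270,140,180)),('coltop',box(C,285,365,155,235,250,270)),('foot',box(C,285,365,155,235,9,19)),('hook',box(C,315,350,180,240,215,249)),
 ('tray',box(C,195,270,220,295,24,36)),('sidegrip',box(D,280,305,290,322,120,175)),('sidecol',box(D,320,355,160,175,250,270)),('sidehook',box(D,285,326,170,200,215,255))):
    print(nm,len(Q),Q.mean(0).round(1),Q.min(0).round(1),Q.max(0).round(1))
    if len(Q)>50 : print('   rect',cv2.minAreaRect(Q[:,:2].astype(np.float32)))
print(C[390:,300:330,2].mean(), C[300,500])
E
```

```text
blank top 717 [ 476.1 -282.2   66.7] [ 433.1 -329.9   60.2] [ 520.1 -242.6   71.9]
   rect ((476.6437683105469, -286.38623046875), (87.0570068359375, 86.80590057373047), 89.03163146972656)
grip 78 [ 475.9 -283.3  166. ] [ 466.4 -294.3  140.2] [ 484.2 -276.3  175.3]
   rect ((475.4039611816406, -285.4065856933594), (17.786928176879883, 18.020015716552734), 1.2494889497756958)
coltop 506 [636.1   2.5 258.9] [523.1 -30.8 250. ] [665.   35.  265.6]
   rect ((591.8150634765625, -11.610382080078125), (142.61891174316406, 59.2916374206543), 17.01642608642578)
foot 958 [6.181e+02 4.000e-01 1.490e+01] [565.1 -72.9   9.2] [718.5  74.1  19. ]
   rect ((646.7653198242188, 16.987274169921875), (143.982421875, 153.0696563720703), 16.081363677978516)
hook 165 [578.3 -14.4 236.6] [523.2 -31.3 215.1] [632.8  13.1 249. ]
   rect ((576.2587280273438, -8.54861831665039), (109.81574249267578, 35.76710891723633), 6.219034671783447)
tray 672 [441.6 258.8  30.4] [362.2 176.2  24. ] [523.7 338.6  35.9]
   rect ((443.4034118652344, 257.92633056640625), (159.8763885498047, 161.4296875), 1.0810308456420898)
sidegrip 318 [ 474.6 -294.   149.5] [ 466.3 -302.4  121. ] [ 484.2 -277.3  169.5]
   rect ((475.2796325683594, -289.9215393066406), (17.728792190551758, 25.04241943359375), 1.3251653909683228)
sidecol 248 [638.5  -1.7 257.1] [605.4 -29.4 250. ] [667.1  31.4 261.3]
   rect ((633.596923828125, -2.6028060913085938), (52.2955322265625, 61.07323455810547), 20.06609535217285)
sidehook 294 [582.1 -16.3 235.1] [522.7 -37.9 217.4] [621.   16.1 252.7]
   rect ((578.2197875976562, -20.9447021484375), (108.58600616455078, 34.26569747924805), 26.03734016418457)
461.8255548444369 [ 306.46491189 -502.86329817    1.93172916]
```

View pics/c.png

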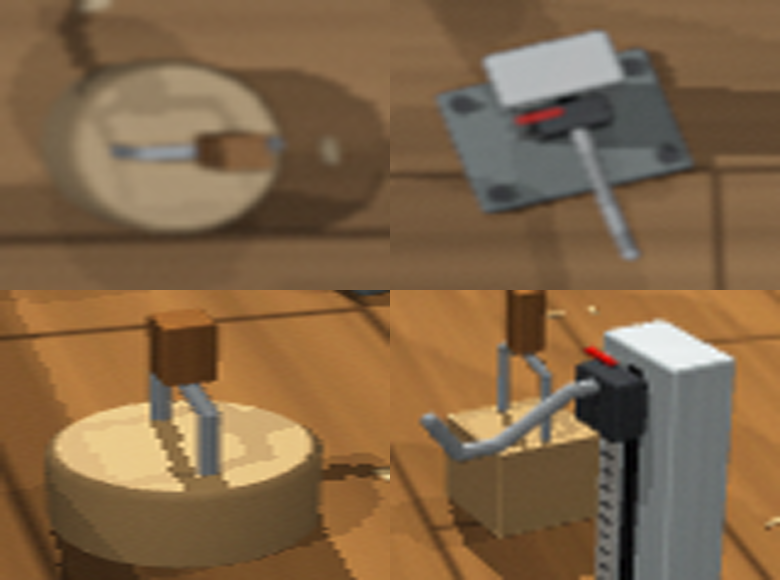

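The crops show the stirrup running along world y with the grip on top. The hook points toward the robot, turned a bit toward −y, with its tip low left in the side view. Next I'll fit the axes.

```bash
python3 - <<'E'
from h import *
S=np.load('/tmp/side.npz');T=np.load('/tmp/top.npz')
for n,W,(u0,u1,v0,v1) in (('top',T,(285,365,155,235)),('side',S,(280,360,155,225))):
    C=cloud(n,W['d']);Q=C[v0:v1,u0:u1].reshape(-1,3);p=W['p'][v0:v1,u0:u1].reshape(-1,3).astype(int)
    top=(Q[:,2]>255)&(Q[:,2]<266)&(p.min(1)>130)&(Q[:,0]>600)
    print(n,'col',top.sum(),cv2.minAreaRect(Q[top][:,:2].astype(np.float32)),Q[top].mean(0))
    h=(Q[:,2]>215)&(Q[:,2]<256)&(Q[:,0]<600)&(abs(Q[:,1])<45)
    H=Q[h];vx,vy,x0,y0=cv2.fitLine(H[:,:2].astype(np.float32),cv2.DIST_HUBER,0,.01,.01).ravel()
    print(' hook',h.sum(),np.degrees(np.arctan2(vy,vx)),'y at 560:',y0+(560-x0)*vy/vx,'y at 643',y0+(643-x0)*vy/vx)
    for x in range(515,600,6):
        s=H[(H[:,0]>=x)&(H[:,0]<x+6)]
        if len(s):print('  ',x,len(s),s.mean(0).round(1),s[:,2].max().round(1))
C=cloud('side',S['d']);Q=C[285:350,260:330].reshape(-1,3)
for z0,z1 in((75,108),(126,166)):
    s=Q[(Q[:,2]>z0)&(Q[:,2]<z1)&(abs(Q[:,0]-476)<50)];print(z0,len(s),s.mean(0).round(1),cv2.fitLine(s[:,:2].astype(np.float32),cv2.DIST_HUBER,0,.01,.01).ravel(), s.min(0),s.max(0))
E
```

```text
top col 366 ((643.8770141601562, 4.834369659423828), (33.363525390625, 58.520748138427734), 16.240528106689453) [643.32716737   4.71075772 260.97381904]
 hook 122 16.422276 y at 560: -19.856766 y at 643 4.606531
   521 6 [524.7 -29.8 248. ] 251.3
   527 11 [530.4 -28.1 244.2] 249.3
   533 7 [536.3 -26.4 235.4] 239.7
   539 11 [542.3 -25.1 227. ] 229.6
   545 7 [548.  -23.6 227.2] 230.1
   551 11 [553.9 -21.6 226.4] 229.4
   557 8 [560.  -19.7 226.8] 230.1
   563 10 [565.8 -18.1 231.4] 234.0
   569 11 [572.4 -16.3 235.6] 239.5
   575 7 [577.9 -14.7 239.1] 241.8
   581 11 [583.8 -13.3 243.1] 245.9
   587 11 [590.5 -11.1 246.1] 249.7
   593 7 [596.1  -9.1 248.2] 251.0
   599 4 [599.5  -8.6 247.9] 251.2
side col 178 ((642.5849609375, 1.49444580078125), (33.16725158691406, 59.15700149536133), 18.370534896850586) [642.39704489  -0.93923551 258.66790076]
 hook 157 16.561867 y at 560: -24.062363 y at 643 0.6208744
   521 10 [524.9 -32.5 242.1] 245.3
   527 18 [530.1 -33.3 237.3] 246.5
   533 14 [535.8 -31.5 228. ] 238.4
   539 12 [542.1 -30.3 223.5] 226.6
   545 7 [547.9 -28.  222.2] 224.5
   551 12 [554.1 -25.8 222.2] 225.5
   557 10 [560.7 -23.1 223.2] 226.0
   563 13 [566.1 -21.8 227. ] 232.1
   569 12 [572.  -20.2 231.5] 236.1
   575 14 [577.9 -19.2 234.6] 239.5
   581 10 [583.7 -17.2 238.5] 245.2
   587 14 [589.8 -14.5 242. ] 246.5
   593 9 [596.1 -13.8 243.8] 247.3
   599 2 [599.1 -13.6 243.4] 245.5
75 102 [ 475.6 -295.9   90.2] [ 6.9823697e-02 -9.9755937e-01  4.7522144e+02 -2.9587857e+02] [ 471.11939627 -319.06631504   75.55519847] [ 481.2531475  -261.77734939  107.39142913]
126 226 [ 474.2 -295.3  146.7] [ 9.9792427e-01 -6.4398251e-02  4.7515271e+02 -2.9627115e+02] [ 466.34943843 -299.30946896  126.04013577] [ 484.14601993 -277.34302132  165.82715731]
```

Emit:
{"op": "apply_moves", "data": {
  "plan": [0.046, -0.029, 0, 0, 0, 0, 0.046, -0.029, 0, 0, 0, 0, 0.046, -0.029, 0, 0, 0, 0, 0.046, -0.029, 0, 0, 0, 0, 0.046, -0.029, 0, 0, 0, 0, 0.046, -0.029, 0, 0, 0, 0, 0.046, -0.029, 0, 0, 0, 0, 0, 0, 0, 0, 0, 6.9],
  "claw": 100
}}

```text
time: 1.1
ee_pos: [446.1, -320.2, 209.3]
eef_rot: [-0.004, 0.996, 0.088, -0.001]
force: [-1.0, -0.3, -0.0]
opening: 94.0
```

```bash
cat >> h.py <<'E'
from scipy.spatial.transform import Rotation as Ro
def rot():
    q=r.observe()['eef_rot']; return Ro.from_quat([q[1],q[2],q[3],q[0]])
def go(goal,yaw):
    """print the tool-frame shift (mm) to goal and the tool-frame turn (deg) to pointing down with tool x at yaw"""
    s=r.observe();R=rot()
    G=Ro.from_matrix(np.array([[np.cos(yaw),np.sin(yaw),0],[np.sin(yaw),-np.cos(yaw),0],[0,0,-1]]))
    X=R.as_matrix()[:,0]
    print('t',round(s['time'],2),'pos',s['ee_pos'].round(1),'yaw',np.degrees(np.arctan2(X[1],X[0])).round(1),'F',s['force'].round(2),'open',round(s['opening'],1))
    print('shift',R.inv().apply(np.array(goal)-s['ee_pos']).round(1),'turn',np.degrees((R.inv()*G).as_rotvec()).round(2))
E
python3 -c "
from h import *
go([475.7,-286.3,137],np.radians(3.5))"
```

```text
t 1.1 pos [ 446.1 -320.2  209.3] yaw 10.1 F [-0.96 -0.33 -0.03] open 94.0
shift [ 35.1 -27.6  72.5] turn [-0.41  0.07  6.55]
```

Emit:
{"op": "apply_moves", "data": {
  "plan": [0.035, -0.028, 0, 0, 0, 0, 0, 0, 0, -0.4, 0, 6.5, 0, 0, 0, 0, 0, 0]
}}

```text
time: 1.48
ee_pos: [476.5, -283.8, 208.2]
eef_rot: [-0.001, 1.0, 0.031, -0.001]
force: [-0.1, 0.5, 0.1]
opening: 93.7
```

```bash
python3 -c "
from h import *
go([475.7,-286.3,137],np.radians(3.5))
save('side','pics/s1.png')
p=np.load('/tmp/side.npz')['p'][220:400,200:400]
cv2.imwrite('pics/s1.png',cv2.resize(p,(666,600))[:,:,::-1])"
```

```text
t 1.48 pos [ 476.5 -283.8  208.2] yaw 3.5 F [-0.06  0.46  0.09] open 93.7
shift [-0.8  2.5 71.2] turn [-0.09  0.17  0.  ]
```

View pics/s1.png

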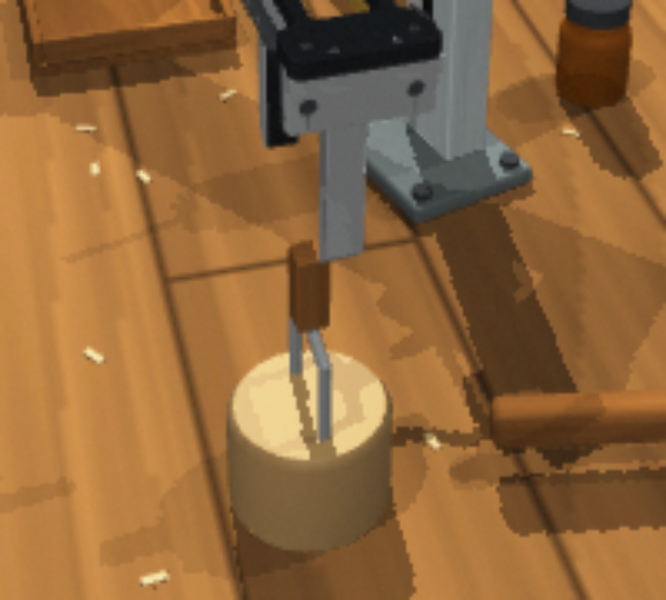

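The near (−y) finger is at (345,190) in the crop and the grip top at (310,255). The offset fits the perspective, so I'll descend and grip.

Emit:
{"op": "apply_moves", "data": {
  "plan": [-0.001, 0.0025, 0.018, 0, 0, 0, 0, 0, 0.018, 0, 0, 0, 0, 0, 0.018, 0, 0, 0, 0, 0, 0.016, 0, 0, 0, 0, 0, 0.001, 0, 0, 0]
}}

```text
time: 2.15
ee_pos: [473.1, -286.6, 129.7]
eef_rot: [-0.003, 1.0, 0.031, -0.003]
force: [0.0, -0.4, 0.4]
opening: 94.1
```

Emit:
{"op": "apply_moves", "data": {
  "plan": [0, 0, 0, 0, 0, 0, 0, 0, 0, 0, 0, 0, 0, 0, 0, 0, 0, 0, 0, 0, 0, 0, 0, 0, 0, 0, 0, 0, 0, 0, 0, 0, 0, 0, 0, 0, 0, 0, 0, 0, 0, 0],
  "claw": 0,
  "squeeze": 30
}}

```text
time: 3.02
ee_pos: [474.5, -287.6, 132.1]
eef_rot: [-0.001, 1.0, 0.031, -0.001]
force: [0.1, 0.3, 1.1]
opening: 27.5
```

```bash
python3 -c "
from h import *
go([475.7,-286.3,137],np.radians(3.5))"
```

```text
t 3.02 pos [ 474.5 -287.6  132.1] yaw 3.5 F [0.11 0.34 1.12] open 27.5
shift [ 1.3 -1.2 -4.9] turn [-0.11  0.17  0.04]
```

Emit:
{"op": "apply_moves", "data": {
  "plan": [0.001, -0.001, -0.005, 0, 0, 0, 0, 0, 0, 0, 0, 0, 0, 0, 0, 0, 0, 0, 0, 0, 0, 0, 0, 0, 0, 0, 0, 0, 0, 0]
}}

```text
time: 3.65
ee_pos: [475.0, -286.0, 136.5]
eef_rot: [-0.001, 1.0, 0.031, -0.002]
force: [0.9, -0.7, -1.5]
opening: 17.7
```

```bash
python3 -c "
from h import *
go([475.7,-286.3,200],np.radians(3.5))"
```

```text
t 3.65 pos [ 475.  -286.   136.5] yaw 3.5 F [ 0.93 -0.71 -1.47] open 17.7
shift [  0.5   0.1 -63.5] turn [-0.17  0.24  0.05]
```

Emit:
{"op": "apply_moves", "data": {
  "plan": [0, 0, -0.008, 0, 0, 0, 0, 0, -0.018, 0, 0, 0, 0, 0, -0.025, 0, 0, 0, 0, 0, -0.025, 0, 0, 0, 0, 0, -0.025, 0, 0, 0, 0, 0, -0.025, 0, 0, 0, 0, 0, -0.01, 0, 0, 0, 0, 0, 0, 0, 0, 0]
}}

```text
time: 4.65
ee_pos: [474.3, -285.3, 279.8]
eef_rot: [-0.002, 1.0, 0.031, -0.003]
force: [0.1, 0.3, -5.8]
opening: 17.7
```

Emit:
{"op": "apply_moves", "data": {
  "plan": [0, 0, 0, -0.2, 0.2, 0, 0, 0, 0, 0, 0, 0, 0, 0, 0, 0, 0, 0]
}}

```text
time: 5.03
ee_pos: [473.2, -284.3, 276.7]
eef_rot: [-0.002, 1.0, 0.031, -0.003]
force: [0.7, 0.4, -5.0]
opening: 17.8
```

```bash
cat >> h.py <<'E'
def favg(n=16):
    F=[];Z=[];Tq=[]
    for i in range(n):
        r.read_camera('side'); s=r.observe(); F.append(s['force']);Z.append(s['ee_pos']);Tq.append(s['torque'])
    F=np.array(F);print('F',F.mean(0).round(3),'sd',F.std(0).round(2),'Fz',F[:,2].round(2),'\npos',np.mean(Z,0).round(2),np.std(Z,0).round(2),'tq',np.mean(Tq,0).round(3)); return F.mean(0)
E
python3 -c "
from h import *
favg(16)
# approach point: hook axis dir, seat 549,-24
d=np.array([np.cos(np.radians(16.4)),np.sin(np.radians(16.4))]);print('pre',np.array([549,-24])-95*d)
go([457.9,-50.8,274.5],np.radians(16.4))"
```

```text
F [-0.078 -0.166 -4.866] sd [0.43 0.55 0.67] Fz [-6.22 -3.93 -5.37 -3.71 -4.68 -5.33 -4.51 -4.73 -5.13 -5.35 -5.3  -5.19
 -4.86 -3.57 -4.65 -5.31] 
pos [ 473.45 -284.5   277.44] [0.11 0.1  0.31] tq [ 0.016 -0.003  0.018]
pre [457.86517242 -50.8224384 ]
t 5.83 pos [ 473.5 -284.5  277.6] yaw 3.5 F [-0.39  0.43 -5.31] open 18.0
shift [  -1.1 -234.2    4. ] turn [ -0.26   0.24 -12.86]
```

Emit:
{"op": "apply_moves", "data": {
  "plan": [0, -0.015, 0, 0, 0, 0, 0, -0.03, 0, 0, 0, 0, 0, -0.04, 0, 0, 0, 0, 0, -0.04, 0, 0, 0, 0, 0, -0.04, 0, 0, 0, 0, 0, -0.035, 0, 0, 0, 0, 0, -0.02, 0, 0, 0, 0, 0, -0.01, 0, 0, 0, 0]
}}

```text
time: 6.82
ee_pos: [456.7, -42.4, 279.0]
eef_rot: [-0.003, 1.0, 0.031, -0.002]
force: [1.1, -0.9, -4.7]
opening: 17.9
```

Emit:
{"op": "apply_moves", "data": {
  "plan": [0, 0, 0, 0, 0, -4.3, 0, 0, 0, 0, 0, -4.3, 0, 0, 0, 0, 0, -4.2, 0, 0, 0, 0, 0, 0, 0, 0, 0, 0, 0, 0, 0, 0, 0, 0, 0, 0]
}}

```text
time: 7.58
ee_pos: [455.9, -41.2, 279.2]
eef_rot: [-0.003, 0.989, 0.145, -0.001]
force: [0.7, -0.4, -4.7]
opening: 17.5
```

```bash
python3 -c "
from h import *
go([457.9,-50.8,274.5],np.radians(16.4))
save('side','pics/s2.png');save('top','pics/t2.png')
a=np.load('/tmp/side.npz')['p'][100:300,180:400];b=np.load('/tmp/top.npz')['p'][150:290,250:400]
cv2.imwrite('pics/m2.png',np.hstack([cv2.resize(x,(400,400),interpolation=2) for x in(a,b)])[:,:,::-1])"
```

```text
t 7.58 pos [455.9 -41.2 279.2] yaw 16.7 F [ 0.71 -0.36 -4.68] open 17.5
shift [-0.8  9.8  4.6] turn [-0.38  0.06  0.3 ]
```

View pics/m2.png

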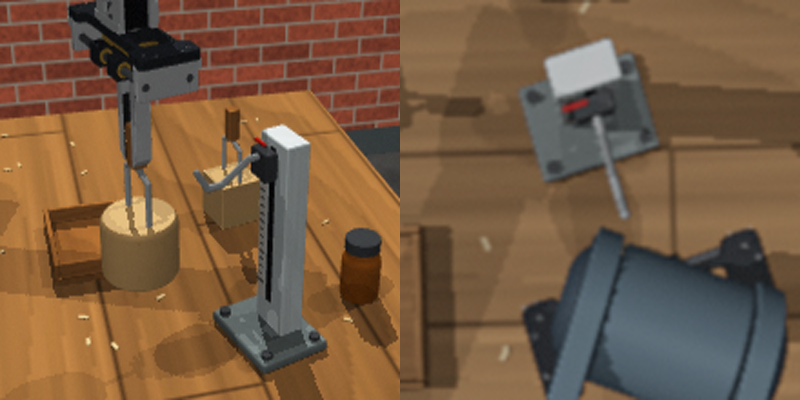

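Emit:
{"op": "apply_moves", "data": {
  "plan": [0, 0.01, 0.003, -0.4, 0, 0.3, 0, 0, 0, 0, 0, 0, 0, 0, 0, 0, 0, 0]
}}

```text
time: 8.05
ee_pos: [459.0, -51.6, 275.8]
eef_rot: [0.0, 0.99, 0.142, -0.001]
force: [0.4, 0.4, -4.6]
opening: 17.6
```

```bash
python3 -c "
from h import *
go([549,-24,276],np.radians(16.4))"
```

```text
t 8.05 pos [459.  -51.6 275.8] yaw 16.4 F [ 0.44  0.38 -4.56] open 17.6
shift [94.1 -1.2 -0.4] turn [ 0.04  0.08 -0.05]
```

Emit:
{"op": "apply_moves", "data": {
  "plan": [0.006, -0.001, 0, 0, 0, 0, 0.01, 0, 0, 0, 0, 0, 0.012, 0, 0, 0, 0, 0, 0.012, 0, 0, 0, 0, 0, 0.01, 0, 0, 0, 0, 0, 0.006, 0, 0, 0, 0, 0, 0, 0, 0, 0, 0, 0]
}}

```text
time: 8.93
ee_pos: [517.0, -33.1, 275.5]
eef_rot: [0.0, 0.99, 0.143, -0.001]
force: [-0.0, -0.1, -4.8]
opening: 17.7
```

```bash
python3 -c "
from h import *
go([549,-24,276],np.radians(16.4))
save('side','pics/s3.png')
a=np.load('/tmp/side.npz')['p'][110:260,220:380]
cv2.imwrite('pics/s3.png',cv2.resize(a,(640,600),interpolation=2)[:,:,::-1])"
```

```text
t 8.93 pos [517.  -33.1 275.5] yaw 16.4 F [-0.04 -0.08 -4.82] open 17.7
shift [33.3  0.3 -0.6] turn [0.02 0.07 0.01]
```

View pics/s3.png

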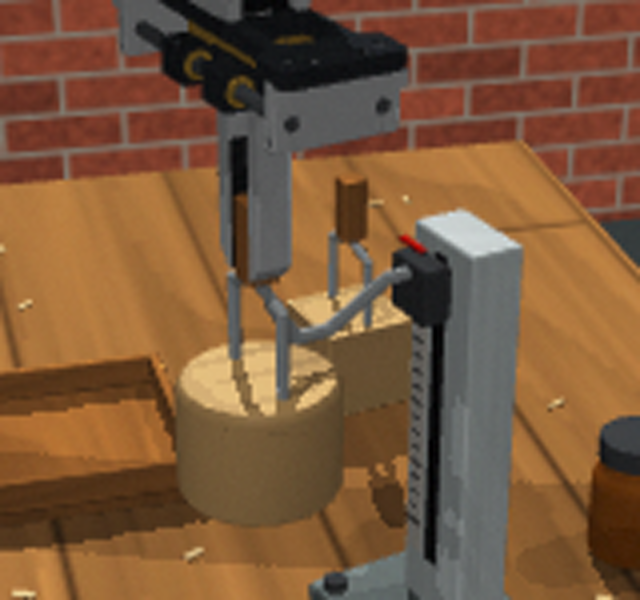

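The hook tip is going into the window at about (290,320) in the crop, centred between the legs. I'll go on to the seat.

Emit:
{"op": "apply_moves", "data": {
  "plan": [0.007, 0, 0, 0, 0, 0, 0.01, 0, 0, 0, 0, 0, 0.01, 0, 0, 0, 0, 0, 0.006, 0, 0, 0, 0, 0, 0, 0, 0, 0, 0, 0]
}}

```text
time: 9.6
ee_pos: [550.6, -23.4, 275.4]
eef_rot: [0.0, 0.99, 0.142, -0.0]
force: [0.2, 0.1, -4.6]
opening: 17.4
```

```bash
cat >> h.py <<'E'
def red():
    p,d=r.read_camera('side'); q=p.astype(int)
    m=((q[...,0]>150)&(q[...,1]<50)&(q[...,2]<50)).astype(np.uint8); m[:130]=0; m[260:]=0; m[:,:310]=0;m[:,345:]=0
    v,u=np.nonzero(m); 
    if len(v)==0: print('no red');return
    C=cloud('side',d)[v,u]; C=C[np.isfinite(C).all(1)]; 
    # weighted centroid using redness
    w=np.clip(q[...,0]-np.maximum(q[...,1],q[...,2]),0,None)[v,u].astype(float)
    print('red n',len(v),'uv',(u@w/w.sum()).round(2),(v@w/w.sum()).round(2),'z',np.median(C[:,2]).round(1))
E
python3 -c "
from h import *
go([549,-24,243],np.radians(16.4)); red();red(); favg(10)"
```

```text
t 9.6 pos [550.6 -23.4 275.4] yaw 16.4 F [ 0.18  0.06 -4.55] open 17.4
shift [-1.6  0.1 32.4] turn [ 0.03  0.06 -0.03]
red n 4 uv 322.5 170.0 z 251.5
red n 4 uv 322.49 170.0 z 252.1
F [ 0.107 -0.079 -4.948] sd [0.38 0.71 0.56] Fz [-5.25 -3.79 -5.76 -4.33 -4.84 -4.83 -5.48 -5.19 -5.42 -4.61] 
pos [550.09 -23.62 275.59] [0.05 0.02 0.06] tq [ 0.001  0.007 -0.001]
```

Emit:
{"op": "apply_moves", "data": {
  "plan": [-0.001, 0, 0.005, 0, 0, 0, 0, 0, 0.006, 0, 0, 0, 0, 0, 0.006, 0, 0, 0, 0, 0, 0.005, 0, 0, 0, 0, 0, 0.004, 0, 0, 0, 0, 0, 0.003, 0, 0, 0, 0, 0, 0.003, 0, 0, 0, 0, 0, 0.003, 0, 0, 0]
}}

```text
time: 11.2
ee_pos: [548.9, -23.9, 238.1]
eef_rot: [0.0, 0.99, 0.142, -0.001]
force: [-0.4, 0.3, -3.8]
opening: 17.8
```

Emit:
{"op": "apply_moves", "data": {
  "plan": [0, 0, 0.004, 0, 0, 0, 0, 0, 0.004, 0, 0, 0, 0, 0, 0.004, 0, 0, 0, 0, 0, 0.004, 0, 0, 0, 0, 0, 0.004, 0, 0, 0, 0, 0, 0.004, 0, 0, 0, 0, 0, 0, 0, 0, 0, 0, 0, 0, 0, 0, 0]
}}

```text
time: 12.2
ee_pos: [549.1, -24.0, 213.7]
eef_rot: [0.0, 0.99, 0.142, -0.0]
force: [-1.2, 0.6, -1.8]
opening: 17.7
```

```bash
sed -i 's/>150)&(q\[...,1\]<50)&(q\[...,2\]<50)/>110)\&(q[...,1]<70)\&(q[...,2]<70)/' h.py; python3 -c "
from h import *
go([549,-24,197],np.radians(16.4)); red(); favg(12)
save('side','pics/s4.png')
a=np.load('/tmp/side.npz')['p'][110:260,220:380]
cv2.imwrite('pics/s4.png',cv2.resize(a,(640,600),interpolation=2)[:,:,::-1])"
```

```text
t 12.2 pos [549.1 -24.  213.7] yaw 16.4 F [-1.16  0.63 -1.77] open 17.7
shift [-0.1 -0.  16.7] turn [ 0.04  0.05 -0.05]
red n 239 uv 328.4 141.49 z -425.3
F [-1.545  0.329 -1.542] sd [0.39 0.49 0.68] Fz [-0.7  -1.43 -0.63 -1.05 -2.64 -1.55 -2.31 -2.08 -2.31 -2.01 -0.8  -1.  ] 
pos [549.06 -23.96 213.55] [0.01 0.01 0.06] tq [0.065 0.337 0.006]
```

View pics/s4.png

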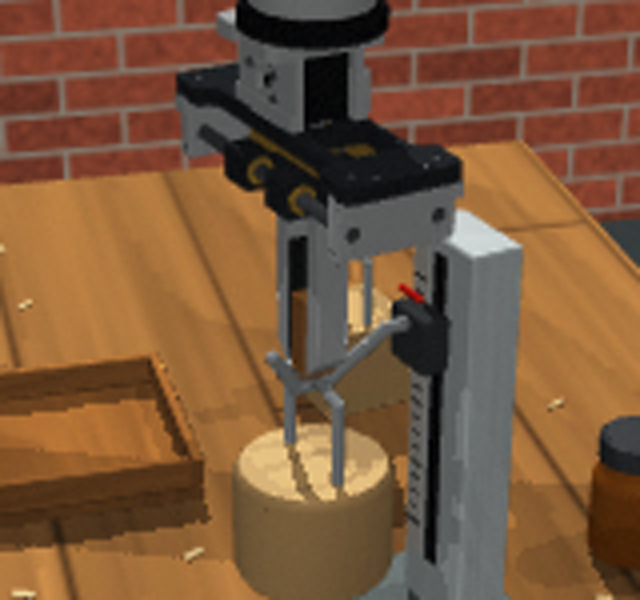

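The blank is on the hook, sunk about 30 mm, with the spring carrying about 3.3 N. There is a sideways force of −1.5 N in x, so I'll shift back 2 mm along −x and see whether it goes.

Emit:
{"op": "apply_moves", "data": {
  "plan": [-0.002, 0, 0, 0, 0, 0, 0, 0, 0, 0, 0, 0, 0, 0, 0, 0, 0, 0]
}}

```text
time: 13.28
ee_pos: [547.7, -24.4, 213.9]
eef_rot: [0.0, 0.99, 0.142, 0.001]
force: [-0.2, 0.9, -1.8]
opening: 18.0
```

```bash
python3 -c "
from h import *
go([549,-24,197],np.radians(16.4)); favg(10)"
```

```text
t 13.28 pos [547.7 -24.4 213.9] yaw 16.4 F [-0.23  0.94 -1.76] open 18.0
shift [ 1.3 -0.1 16.9] turn [ 0.06 -0.07 -0.05]
F [-0.946  0.554 -1.697] sd [0.37 0.33 0.6 ] Fz [-2.12 -2.69 -1.05 -1.65 -1.77 -2.   -1.37 -1.38 -0.57 -2.37] 
pos [547.74 -24.42 213.91] [0.02 0.01 0.01] tq [ 0.1    0.246 -0.001]
```

Emit:
{"op": "apply_moves", "data": {
  "plan": [-0.002, -0.002, 0, 0, 0, 0, 0, 0, 0, 0, 0, 0, 0, 0, 0, 0, 0, 0]
}}

```text
time: 14.15
ee_pos: [546.2, -23.4, 214.6]
eef_rot: [0.001, 0.99, 0.142, 0.002]
force: [0.2, 0.2, -2.1]
opening: 17.7
```

```bash
python3 -c "
from h import *
go([549,-24,197],np.radians(16.4)); favg(10)"
```

```text
t 14.15 pos [546.2 -23.4 214.6] yaw 16.3 F [ 0.15  0.24 -2.14] open 17.7
shift [ 2.4  1.3 17.7] turn [ 0.18 -0.24 -0.05]
F [ 0.506 -0.282 -1.711] sd [0.52 0.59 0.44] Fz [-1.82 -1.45 -1.55 -1.23 -1.48 -0.92 -2.25 -2.18 -1.96 -2.27] 
pos [546.23 -23.4  214.59] [0.01 0.01 0.03] tq [-0.043 -0.022 -0.011]
```

Emit:
{"op": "apply_moves", "data": {
  "plan": [0, 0, 0.003, 0.1, -0.1, 0, 0, 0, 0.003, 0.1, -0.1, 0, 0, 0, 0.003, 0, 0, 0, 0, 0, 0.003, 0, 0, 0, 0, 0, 0.002, 0, 0, 0, 0, 0, 0, 0, 0, 0, 0, 0, 0, 0, 0, 0]
}}

```text
time: 15.52
ee_pos: [546.4, -23.5, 200.1]
eef_rot: [-0.0, 0.99, 0.142, 0.0]
force: [-1.0, -0.1, -0.3]
opening: 17.7
```

```bash
python3 -c "
from h import *
go([546.5,-24,197],np.radians(16.4)); favg(20)"
```

```text
t 15.53 pos [546.4 -23.5 200.1] yaw 16.3 F [-0.96 -0.07 -0.26] open 17.7
shift [-0.   0.5  3.1] turn [-0.03 -0.03 -0.05]
F [-0.197 -0.175 -0.448] sd [0.48 0.39 0.38] Fz [-0.15 -0.17 -0.59 -0.13  0.02  0.47 -1.18 -0.54 -0.81 -0.53 -0.69 -0.47
 -1.03  0.08 -0.47 -0.62 -0.37 -0.64 -0.5  -0.66] 
pos [546.38 -23.48 199.98] [0.01 0.01 0.04] tq [-0.035  0.096 -0.002]
```

Emit:
{"op": "apply_moves", "data": {
  "plan": [0, 0, 0.001, 0, 0, 0, 0, 0, 0.001, 0, 0, 0, 0, 0, 0.001, 0, 0, 0, 0, 0, 0, 0, 0, 0]
}}

```text
time: 17.02
ee_pos: [546.4, -23.5, 196.7]
eef_rot: [-0.0, 0.99, 0.142, 0.0]
force: [-0.1, -0.6, -0.3]
opening: 17.9
```

```bash
python3 -c "
from h import *
go([546.5,-24,197],np.radians(16.4)); favg(36)"
```

```text
t 17.02 pos [546.4 -23.5 196.7] yaw 16.3 F [-0.1  -0.65 -0.25] open 17.9
shift [-0.   0.6 -0.3] turn [-0.03 -0.03 -0.05]
F [-0.502 -0.074  0.248] sd [0.46 0.48 0.42] Fz [ 0.66  0.05  0.14  0.62  0.61  0.25  0.54 -0.14  0.84 -0.74  0.44  0.22
  0.55 -0.52  0.26  0.25  0.32  0.14 -0.54  0.88  0.48  0.72  0.66 -0.07
  0.48 -0.15  0.5  -0.29  0.41  0.38  0.44 -0.27  0.05  0.92  0.35 -0.51] 
pos [546.39 -23.48 196.84] [0.01 0.01 0.02] tq [-0.028  0.127 -0.007]
```

Emit:
{"op": "apply_moves", "data": {
  "plan": [-0.0006, 0, -0.0008, 0, 0, 0, 0, 0, 0, 0, 0, 0, 0, 0, 0, 0, 0, 0],
  "squeeze": 10
}}

```text
time: 19.2
ee_pos: [546.3, -23.5, 198.0]
eef_rot: [-0.0, 0.99, 0.142, 0.001]
force: [0.6, 0.1, -0.2]
opening: 17.9
```

```bash
python3 -c "
from h import *
go([546.5,-24,197],np.radians(16.4)); favg(20)"
```

```text
t 19.2 pos [546.3 -23.5 198. ] yaw 16.3 F [ 0.64  0.14 -0.2 ] open 17.9
shift [0.  0.5 1. ] turn [-0.02 -0.13 -0.06]
F [-0.09   0.294  0.156] sd [0.37 0.51 0.42] Fz [-0.58  0.5   0.2  -0.92  0.32  0.51 -0.1  -0.35 -0.1   0.35  0.52  0.08
 -0.08  0.59  0.63  0.77  0.3   0.39 -0.02  0.12] 
pos [546.31 -23.52 197.97] [0.01 0.01 0.02] tq [ 0.045 -0.021  0.008]
```

Net vertical force is about zero within noise, at the z where the lateral load is also zero. Releasing.

Emit:
{"op": "apply_moves", "data": {
  "plan": [0, 0, 0, 0, 0, 0, 0, 0, 0, 0, 0, 0, 0, 0, 0, 0, 0, 0, 0, 0, 0, 0, 0, 0],
  "claw": 60
}}

```text
time: 20.7
ee_pos: [546.3, -23.6, 198.0]
eef_rot: [-0.0, 0.99, 0.142, 0.001]
force: [0.0, 0.5, 0.8]
opening: 54.8
```

```bash
python3 -c "
from h import *
go([546.5,-24,198],np.radians(16.4))
f=[]
for i in range(14):
    p,d=r.read_camera('side'); C=cloud('side',d); s=r.observe()
    Q=C[200:290,270:345].reshape(-1,3); q=p[200:290,270:345].reshape(-1,3).astype(int)
    top=Q[(abs(Q[:,0]-546)<48)&(abs(Q[:,1]+24)<48)&(Q[:,2]>110)&(Q[:,2]<140)&(q[:,0]-q[:,2]>40)]
    blank=Q[(abs(Q[:,0]-546)<48)&(abs(Q[:,1]+30)<48)&(Q[:,2]>50)&(Q[:,2]<140)]
    f.append((round(s['time'],2),len(top),top[:,2].mean().round(2),*blank.mean(0).round(2),round(s['opening'],1)))
print(*f,sep='\n'); 
cv2.imwrite('pics/s5.png',cv2.resize(p[130:300,230:400],(600,600),interpolation=2)[:,:,::-1])"
```

```text
t 20.7 pos [546.3 -23.6 198. ] yaw 16.3 F [0.   0.49 0.83] open 54.8
shift [0.1 0.4 0. ] turn [-0.01 -0.12 -0.06]
(20.75, 802, np.float64(123.41), np.float64(540.63), np.float64(-48.87), np.float64(106.65), 55.7)
(20.8, 801, np.float64(123.34), np.float64(540.66), np.float64(-48.91), np.float64(106.55), 56.2)
(20.85, 791, np.float64(123.38), np.float64(540.7), np.float64(-48.95), np.float64(106.41), 56.3)
(20.9, 794, np.float64(123.25), np.float64(540.53), np.float64(-49.03), np.float64(106.37), 56.6)
(20.95, 791, np.float64(123.29), np.float64(540.61), np.float64(-49.16), np.float64(106.27), 56.3)
(21.0, 797, np.float64(123.14), np.float64(540.65), np.float64(-48.97), np.float64(106.24), 56.3)
(21.05, 797, np.float64(123.23), np.float64(540.62), np.float64(-49.04), np.float64(106.33), 56.2)
(21.1, 795, np.float64(123.34), np.float64(540.61), np.float64(-49.07), np.float64(106.35), 56.4)
(21.15, 796, np.float64(123.36), np.float64(540.67), np.float64(-49.08), np.float64(106.58), 56.0)
(21.2, 794, np.float64(123.38), np.float64(540.6), np.float64(-49.07), np.float64(106.42), 56.4)
(21.25, 793, np.float64(123.38), np.float64(540.58), np.float64(-49.17), np.float64(106.38), 56.0)
(21.3, 798, np.float64(123.36), np.float64(540.58), np.float64(-49.06), np.float64(106.51), 56.7)
(21.35, 795, np.float64(123.36), np.float64(540.65), np.float64(-49.1), np.float64(106.35), 56.5)
(21.4, 796, np.float64(123.33), np.float64(540.62), np.float64(-49.11), np.float64(106.33), 56.7)
```

View pics/s5.png

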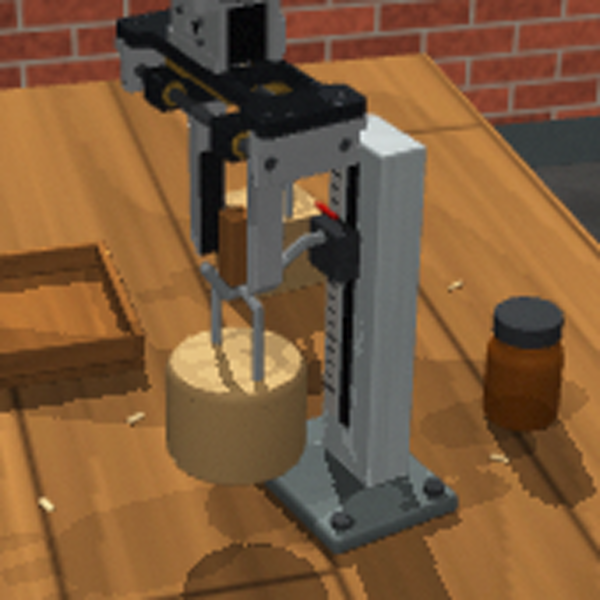

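It hangs quite still, with motion under 0.2 mm and the fingers clear on both sides. I'll wait a few seconds with the hand still.

Emit:
{"op": "apply_moves", "data": {
  "plan": [0, 0, 0, 0, 0, 0, 0, 0, 0, 0, 0, 0, 0, 0, 0, 0, 0, 0, 0, 0, 0, 0, 0, 0, 0, 0, 0, 0, 0, 0, 0, 0, 0, 0, 0, 0, 0, 0, 0, 0, 0, 0, 0, 0, 0, 0, 0, 0]
}}

```text
time: 22.4
ee_pos: [546.3, -23.6, 198.0]
eef_rot: [-0.0, 0.99, 0.142, 0.001]
force: [0.8, 0.7, 0.1]
opening: 56.3
```

Emit:
{"op": "apply_moves", "data": {
  "plan": [0, 0, 0, 0, 0, 0, 0, 0, 0, 0, 0, 0, 0, 0, 0, 0, 0, 0, 0, 0, 0, 0, 0, 0, 0, 0, 0, 0, 0, 0, 0, 0, 0, 0, 0, 0, 0, 0, 0, 0, 0, 0, 0, 0, 0, 0, 0, 0]
}}

```text
time: 23.4
ee_pos: [546.3, -23.6, 198.0]
eef_rot: [-0.0, 0.99, 0.142, 0.001]
force: [-0.2, -1.1, 0.7]
opening: 56.8
```

Emit:
{"op": "apply_moves", "data": {
  "plan": [0, 0, 0, 0, 0, 0, 0, 0, 0, 0, 0, 0, 0, 0, 0, 0, 0, 0, 0, 0, 0, 0, 0, 0, 0, 0, 0, 0, 0, 0, 0, 0, 0, 0, 0, 0, 0, 0, 0, 0, 0, 0, 0, 0, 0, 0, 0, 0]
}}

```text
time: 24.4
ee_pos: [546.3, -23.6, 198.0]
eef_rot: [-0.0, 0.99, 0.142, 0.001]
force: [-0.2, 0.6, -0.0]
opening: 56.3
```

```bash
python3 -c "
from h import *
go([546.5,-24,198],np.radians(16.4))
for i in range(2):
    p,d=r.read_camera('side'); C=cloud('side',d)
    Q=C[200:290,270:345].reshape(-1,3); q=p[200:290,270:345].reshape(-1,3).astype(int)
    top=Q[(abs(Q[:,0]-546)<48)&(abs(Q[:,1]+24)<48)&(Q[:,2]>110)&(Q[:,2]<140)&(q[:,0]-q[:,2]>40)]
    g=C[185:215,280:310].reshape(-1,3);g=g[(g[:,2]>188)&(g[:,2]<225)&(g[:,0]<560)&(g[:,1]>-60)&(g[:,1]<10)]
    print(top[:,2].mean(),len(g),g.mean(0),g.min(0),g.max(0))
favg(8)"
```

```text
t 24.4 pos [546.3 -23.6 198. ] yaw 16.3 F [-0.2   0.65 -0.01] open 56.3
shift [ 0.1  0.4 -0. ] turn [-0.01 -0.12 -0.06]
123.41543481812695 278 [538.50766915 -18.50915356 206.28228569] [523.92582799 -59.56439985 188.00608448] [556.77222717   9.76751456 224.96426457]
123.24665494016216 280 [538.54763865 -19.3123373  206.41954201] [523.85767699 -59.97819807 188.04967008] [558.11383078   9.72595075 224.95929102]
F [ 0.13   0.175 -0.042] sd [0.29 0.36 0.41] Fz [ 0.02 -0.45  0.93 -0.36 -0.23  0.08 -0.02 -0.31] 
pos [546.32 -23.62 198.01] [0.01 0.01 0.01] tq [ 0.008  0.001 -0.009]
```

Emit:
{"op": "apply_moves", "data": {
  "plan": [0, 0, 0, 0, 0, 0, 0, 0, 0, 0, 0, 0, 0, 0, 0, 0, 0, 0, 0, 0, 0, 0, 0, 0, 0, 0, 0, 0, 0, 0, 0, 0, 0, 0, 0, 0],
  "claw": 0,
  "squeeze": 8
}}

```text
time: 25.65
ee_pos: [546.4, -23.8, 198.1]
eef_rot: [0.0, 0.99, 0.142, 0.001]
force: [0.9, -0.1, 0.2]
opening: 18.0
```

Emit:
{"op": "apply_moves", "data": {
  "plan": [0, 0, 0, 0, 0, 0, 0, 0, 0, 0, 0, 0, 0, 0, -0.001, 0, 0, 0, 0, 0, -0.002, 0, 0, 0, 0, 0, -0.003, 0, 0, 0, 0, 0, -0.003, 0, 0, 0, 0, 0, -0.003, 0, 0, 0, 0, 0, -0.003, 0, 0, 0],
  "squeeze": 30
}}

```text
time: 26.65
ee_pos: [546.4, -23.8, 213.7]
eef_rot: [-0.0, 0.99, 0.142, 0.001]
force: [1.3, -0.8, -1.5]
opening: 18.0
```

Emit:
{"op": "apply_moves", "data": {
  "plan": [0, 0, -0.003, 0, 0, 0, 0, 0, -0.003, 0, 0, 0, 0, 0, -0.003, 0, 0, 0, 0, 0, -0.003, 0, 0, 0, 0, 0, -0.003, 0, 0, 0, 0, 0, -0.003, 0, 0, 0, 0, 0, -0.003, 0, 0, 0, 0, 0, -0.003, 0, 0, 0]
}}

```text
time: 27.65
ee_pos: [546.1, -23.7, 238.1]
eef_rot: [-0.0, 0.99, 0.142, 0.001]
force: [2.0, 0.1, -4.3]
opening: 18.1
```

```bash
python3 -c "
from h import *
favg(8)
save('side','pics/s6.png');a=np.load('/tmp/side.npz')['p'][110:260,220:380]
cv2.imwrite('pics/s6.png',cv2.resize(a,(640,600),interpolation=2)[:,:,::-1])
go([546.5,-24,277],np.radians(16.4))"
```

```text
F [ 1.521 -0.625 -3.984] sd [0.42 0.63 0.5 ] Fz [-3.81 -3.47 -5.11 -4.14 -4.25 -3.64 -3.58 -3.86] 
pos [546.09 -23.72 238.01] [0.03 0.01 0.23] tq [-0.075 -0.309 -0.012]
t 28.1 pos [546.1 -23.7 237.9] yaw 16.3 F [ 1.32 -0.59 -4.75] open 17.7
shift [  0.4   0.4 -39.1] turn [-0.02 -0.1  -0.07]
```

View pics/s6.png

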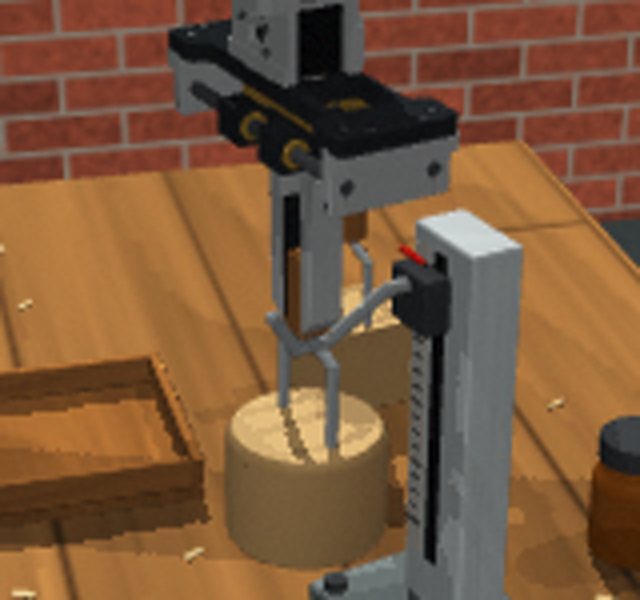

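The blank is still on the seat near the upper stop, and the picture looks normal. I'll relieve the small shear by 1 mm and keep lifting slowly.

Emit:
{"op": "apply_moves", "data": {
  "plan": [0.001, 0, 0, 0, 0, 0, 0.0005, 0, -0.0015, 0, 0, 0, 0, 0, -0.0015, 0, 0, 0, 0, 0, -0.0015, 0, 0, 0, 0, 0, -0.0015, 0, 0, 0, 0, 0, -0.002, 0, 0, 0, 0, 0, -0.002, 0, 0, 0, 0, 0, -0.002, 0, 0, 0]
}}

```text
time: 29.1
ee_pos: [546.1, -22.9, 249.3]
eef_rot: [-0.001, 0.99, 0.142, -0.002]
force: [0.5, 0.2, -5.0]
opening: 17.7
```

Emit:
{"op": "apply_moves", "data": {
  "plan": [0, 0, -0.002, 0, 0, 0, 0, 0, -0.002, 0, 0, 0, 0, 0, -0.003, 0, 0, 0, 0, 0, -0.004, 0, 0, 0, 0, 0, -0.005, 0, 0, 0, 0, 0, -0.004, 0, 0, 0, 0, 0, -0.003, 0, 0, 0, 0, 0, 0, 0, 0, 0]
}}

```text
time: 30.1
ee_pos: [546.3, -22.9, 274.5]
eef_rot: [-0.001, 0.99, 0.142, -0.001]
force: [-0.4, -0.0, -4.5]
opening: 18.2
```

```bash
python3 -c "
from h import *
favg(4);go([453,-52,276],np.radians(16.4))"
```

```text
F [-0.409  0.256 -4.493] sd [0.25 0.43 0.2 ] Fz [-4.32 -4.26 -4.7  -4.69] 
pos [546.12 -22.89 274.02] [0.07 0.01 0.17] tq [-0.     0.014 -0.021]
t 30.3 pos [546.1 -22.9 273.8] yaw 16.3 F [-0.63  0.19 -4.69] open 17.9
shift [-97.5   1.8  -1.9] turn [-0.17  0.17 -0.06]
```

Emit:
{"op": "apply_moves", "data": {
  "plan": [-0.004, 0, -0.002, 0, 0, 0, -0.008, 0, 0, 0, 0, 0, -0.012, 0, 0, 0, 0, 0, -0.015, 0, 0, 0, 0, 0, -0.015, 0, 0, 0, 0, 0, -0.015, 0, 0, 0, 0, 0, -0.015, 0, 0, 0, 0, 0, -0.012, 0, 0, 0, 0, 0]
}}

```text
time: 31.3
ee_pos: [446.3, -51.6, 275.9]
eef_rot: [-0.001, 0.99, 0.142, -0.002]
force: [0.0, -0.7, -4.9]
opening: 17.7
```

```bash
python3 -c "
from h import *
go([442.5,258,152],np.radians(16.4))"
```

```text
t 31.3 pos [446.3 -51.6 275.9] yaw 16.3 F [ 0.03 -0.67 -4.9 ] open 17.7
shift [  83.9 -297.8  124.3] turn [-0.15  0.25 -0.08]
```

Emit:
{"op": "apply_moves", "data": {
  "plan": [0.004, -0.015, 0, 0, 0, 0, 0.01, -0.036, 0, 0, 0, 0, 0.014, -0.05, 0, 0, 0, 0, 0.015, -0.053, 0, 0, 0, 0, 0.015, -0.053, 0, 0, 0, 0, 0.012, -0.044, 0, 0, 0, 0, 0.008, -0.03, 0, 0, 0, 0, 0.004, -0.012, 0, 0, 0, 0]
}}

```text
time: 32.3
ee_pos: [440.6, 265.8, 277.7]
eef_rot: [-0.002, 0.99, 0.141, 0.0]
force: [-0.0, -0.2, -3.5]
opening: 17.6
```

```bash
python3 -c "
from h import *
go([442.5,258,144.5],np.radians(16.4))"
```

```text
t 32.3 pos [440.6 265.8 277.7] yaw 16.2 F [-0.02 -0.24 -3.54] open 17.6
shift [ -0.5   8.6 133.2] turn [-0.22 -0.08 -0.15]
```

Emit:
{"op": "apply_moves", "data": {
  "plan": [0, 0.007, 0.008, -0.2, 0, 0, 0, 0, 0.016, 0, 0, 0, 0, 0, 0.02, 0, 0, 0, 0, 0, 0.02, 0, 0, 0, 0, 0, 0.02, 0, 0, 0, 0, 0, 0.018, 0, 0, 0, 0, 0, 0.01, 0, 0, 0, 0, 0, 0, 0, 0, 0]
}}

```text
time: 33.3
ee_pos: [440.8, 251.9, 155.2]
eef_rot: [0.001, 0.991, 0.137, -0.003]
force: [0.2, -0.5, -4.4]
opening: 17.9
```

```bash
python3 -c "
from h import *
go([442.5,258,144.5],np.radians(16.4))"
```

```text
t 33.3 pos [440.8 251.9 155.2] yaw 15.7 F [ 0.18 -0.52 -4.43] open 17.9
shift [ 3.4 -5.4 10.7] turn [ 0.09  0.36 -0.69]
```

Emit:
{"op": "apply_moves", "data": {
  "plan": [0.003, -0.005, 0.001, 0, 0.3, 0, 0, 0, 0.002, 0, 0, 0, 0, 0, 0.002, 0, 0, 0, 0, 0, 0.002, 0, 0, 0, 0, 0, 0.001, 0, 0, 0, 0, 0, 0, 0, 0, 0]
}}

```text
time: 34.05
ee_pos: [444.1, 258.3, 149.0]
eef_rot: [0.0, 0.991, 0.137, 0.002]
force: [0.8, -0.2, -4.0]
opening: 17.9
```

```bash
python3 -c "
from h import *
favg(4);go([442.5,258,144.5],np.radians(16.4))"
```

```text
F [ 0.33  -0.083 -4.51 ] sd [0.5  0.33 0.44] Fz [-4.64 -5.   -4.6  -3.8 ] 
pos [444.1  258.29 149.09] [0.02 0.01 0.03] tq [ 0.018  0.005 -0.01 ]
t 34.25 pos [444.1 258.3 149.1] yaw 15.7 F [ 0.05  0.28 -3.8 ] open 17.8
shift [-1.7 -0.2  4.6] turn [ 0.08 -0.24 -0.7 ]
```

Emit:
{"op": "apply_moves", "data": {
  "plan": [0, 0, 0.0015, 0, -0.2, 0, 0, 0, 0.0015, 0, 0, 0, 0, 0, 0.001, 0, 0, 0, 0, 0, 0.001, 0, 0, 0, 0, 0, 0, 0, 0, 0]
}}

```text
time: 34.88
ee_pos: [444.6, 258.4, 145.5]
eef_rot: [0.001, 0.991, 0.137, 0.001]
force: [-0.6, -0.0, -5.8]
opening: 18.1
```

```bash
python3 -c "
from h import *
favg(4);go([442.5,258,144.5],np.radians(16.4))"
```

```text
F [-0.543 -0.363 -1.781] sd [0.69 0.25 0.87] Fz [-0.52 -1.44 -2.64 -2.53] 
pos [444.63 258.44 145.44] [0.02 0.01 0.02] tq [-0.022  0.127 -0.014]
t 35.08 pos [444.6 258.4 145.5] yaw 15.7 F [-0.47 -0.02 -2.53] open 17.8
shift [-2.2 -0.2  0.9] turn [ 0.09 -0.06 -0.7 ]
```

Touching the floor: the load has dropped to about 1.8 N. One more half millimetre, then release.

Emit:
{"op": "apply_moves", "data": {
  "plan": [0, 0, 0.0008, 0, 0, 0, 0, 0, 0.0003, 0, 0, 0, 0, 0, 0, 0, 0, 0]
}}

```text
time: 35.45
ee_pos: [444.7, 258.5, 145.5]
eef_rot: [0.001, 0.991, 0.137, 0.001]
force: [-1.6, -0.7, -0.1]
opening: 17.8
```

```bash
python3 -c "
from h import *
favg(4);go([442.5,258,144.5],np.radians(16.4))"
```

```text
F [-2.237 -0.855  1.013] sd [0.5  0.41 0.36] Fz [1.62 0.85 0.69 0.89] 
pos [444.77 258.5  145.45] [0.01 0.01 0.  ] tq [-0.172  0.509 -0.015]
t 35.65 pos [444.8 258.5 145.4] yaw 15.7 F [-1.78 -0.51  0.89] open 17.8
shift [-2.3 -0.1  0.9] turn [ 0.09 -0.05 -0.69]
```

Seated. Releasing and retreating upward.

Emit:
{"op": "apply_moves", "data": {
  "plan": [0, 0, 0, 0, 0, 0, 0, 0, 0, 0, 0, 0, 0, 0, 0, 0, 0, 0, 0, 0, 0, 0, 0, 0, 0, 0, 0, 0, 0, 0, 0, 0, 0, 0, 0, 0],
  "claw": 60,
  "squeeze": 10
}}

```text
time: 36.4
ee_pos: [446.5, 259.0, 146.0]
eef_rot: [0.0, 0.991, 0.137, 0.003]
force: [0.4, -0.2, -0.0]
opening: 56.5
```

Emit:
{"op": "apply_moves", "data": {
  "plan": [0, 0, -0.01, 0, 0, 0, 0, 0, -0.02, 0, 0, 0, 0, 0, -0.025, 0, 0, 0, 0, 0, -0.025, 0, 0, 0, 0, 0, -0.025, 0, 0, 0, 0, 0, -0.02, 0, 0, 0, 0, 0, -0.01, 0, 0, 0, 0, 0, 0, 0, 0, 0]
}}

```text
time: 37.4
ee_pos: [445.9, 259.1, 289.8]
eef_rot: [-0.0, 0.991, 0.137, 0.005]
force: [1.2, -0.6, -0.2]
opening: 57.0
```

```bash
python3 -c "
from h import *
go([442.5,258,144.5],np.radians(16.4))
p,d=save('side','pics/s7.png')
C=cloud('side',d)[150:270,190:290].reshape(-1,3);T=C[(C[:,2]>62)&(C[:,2]<85)&(abs(C[:,0]-444)<60)&(abs(C[:,1]-258)<60)]
print(len(T),T.mean(0),T.min(0),T.max(0))"
```

```text
t 37.4 pos [445.9 259.1 289.8] yaw 15.7 F [ 1.18 -0.56 -0.2 ] open 57.0
shift [ -4.9  -0.  145.2] turn [ 0.07 -0.55 -0.7 ]
478 [442.17728726 244.45299245  71.20944852] [400.34674847 208.18656152  62.09080135] [486.60381221 300.58707273  84.69483112]
```

View pics/s7.png

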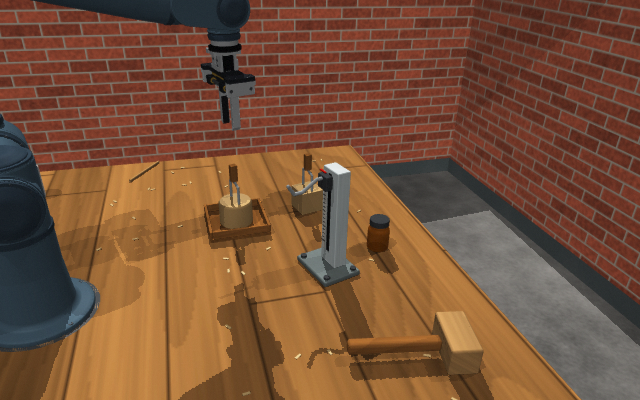

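The blank stands upright in the middle of the tray at (236,213), the hook is back at its upper stop, and everything else is where it was. The gripper is clear.

```bash
python3 -c "
from workcell import r
print(r.hand_in())"
```

```text
the job is handed in; nothing more can be done
None
```

I hung the blank on the scale, left it hanging still, then lifted it off slowly and stood it in the tray. The job is handed in at about 37 s of the 72 s allowed.

- **Weighing:** I lowered it until the wrist force was about zero (0.16 N, give or take 0.1 N) and then let go. It moved less than 0.3 mm and hung untouched for over 4 s. It sank about 46 mm, and the force sensor gave a weight of about 4.9 N, roughly 0.5 kg.
- **Final checks:** The last picture shows the blank upright near the middle of the tray and the hook back at its upper stop. The gripper is clear, and the square block, jar and mallet look unmoved.
- **What disagreed:**
  - The camera views differed by about 3 mm on the scale's position.
  - Force readings at successive heights put the balance point anywhere from 195.5 to 199.5 mm, so I used about 198 mm.
  - Sideways forces of 1.5 to 2 N appeared while seating the stirrup and lifting it off. I relieved them with shifts of 1 to 2 mm.
  - About 2.2 N sideways was still there when I let go in the tray, and it went once the gripper opened.

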